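# Sort the copper collars into their dishes

### The job

Put the four copper collars away, each standing flat inside the round wooden dish of its own size: the smallest collar in the smallest dish, and so on up to the largest in the largest. Set each one down rather than dropping it, and leave the brass and the aluminium collar where they stand.

Things in the scene. Friction and masses are not known exactly. Their poses are not given: they have to be found in the camera images.
- copper_small: the smallest copper collar: a loose reddish copper tube section standing on end, open at both ends, outer diameter 25 mm, wall 3 mm, 30 mm high, about 55 g; origin at the centre of its underside, z up its axis
- copper_medium: the second smallest copper collar: a loose reddish copper tube section standing on end, open at both ends, outer diameter 36 mm, wall 3 mm, 30 mm high, about 83 g; origin at the centre of its underside, z up its axis
- copper_large: the second largest copper collar: a loose reddish copper tube section standing on end, open at both ends, outer diameter 47 mm, wall 3 mm, 30 mm high, about 111 g; origin at the centre of its underside, z up its axis
- copper_largest: the largest copper collar: a loose reddish copper tube section standing on end, open at both ends, outer diameter 58 mm, wall 3 mm, 30 mm high, about 138 g; origin at the centre of its underside, z up its axis
- brass_collar: yellow brass collar, not to be moved: same make, outer diameter 47 mm, 30 mm high; origin at the centre of its underside
- aluminium_collar: silvery aluminium collar, not to be moved: same make, outer diameter 36 mm, 30 mm high; origin at the centre of its underside
- dish_small: the smallest sorting dish, for the smallest copper collar: round, shallow, dark wood with a blue felt floor, fixed to the bench; inner diameter 45 mm, outer 55 mm, rim 9 mm high, floor 4 mm above the bench; origin at the centre of its underside
- dish_medium: the second smallest sorting dish, for the second smallest copper collar: round, shallow, dark wood with a blue felt floor, fixed to the bench; inner diameter 56 mm, outer 66 mm, rim 9 mm high, floor 4 mm above the bench; origin at the centre of its underside
- dish_large: the second largest sorting dish, for the second largest copper collar: round, shallow, dark wood with a blue felt floor, fixed to the bench; inner diameter 67 mm, outer 77 mm, rim 9 mm high, floor 4 mm above the bench; origin at the centre of its underside
- dish_largest: the largest sorting dish, for the largest copper collar: round, shallow, dark wood with a blue felt floor, fixed to the bench; inner diameter 78 mm, outer 88 mm, rim 9 mm high, floor 4 mm above the bench; origin at the centre of its underside

How it is judged:
By the outcome, as a careful person would: the job done as asked, in the order asked, and still so for the second after the job is handed in, with the robot touching nothing.
It also fails if it takes over 90 s, if anything falls off the work surface, if the arm or the gripper's body presses on something with over 40 N, if the wrist force passes 120 N, or if a joint passes its speed limit or range.

### The arm

A 7-joint arm with a two-finger parallel gripper is mounted at the origin on the work surface. World frame = base frame: x ahead of the robot, y to its left, z up, the work surface at z = 0. Lengths are in m, angles in rad, forces in N, time in s.
With the tool pointing down it reaches from about 0.35 to 0.9 m from the base axis. Payload 8.1 kg.
Tool frame: the origin (TCP) lies at the centre of the arm's flange, where the gripper is bolted on; the fingertips stand 178 mm ahead of it and the grasp point (between the pads) lies 159 mm ahead of it; z points along the fingers, y is the line along which they close (so a half turn about z gives the same grasp; the last joint's range is limited). The gripper opens to 92 mm and grips with 3 to 60 N. Pads are 19 mm wide; open, the fingers measure 130 mm over their backs; the gripper's body (75 mm by 190 mm) begins 47 mm behind the grasp point.
Start: joints at [1.037, 0.434, 0.025, 1.573, -0.012, 1.134, -0.075], TCP at [0.261, -0.568, 0.405] pointing down, gripper open.
Joint ranges: [-2.62, 2.62], [-0.44, 2.09], [-1.27, 1.32], [0.08, 2.57], [-1.32, 4.46], [0.12, 2], [-2.74, 2.74]. Speed limits (rad/s): [2.22, 2.22, 3.01, 3.01, 3.14, 3.14, 3.14].

### API

Orientations are given as a rotation vector (axis times angle).
In Python, from cell import arm gives the robot as it stands. The module is installed in compiled form; this text tells all that it offers.
- The arm moves only by the shell command python3 -m inch 'ROWS' [FORCE]. ROWS is text: rows parted by semicolons, each of 5 numbers parted by spaces: the shift along the tool's x, y, z in m, then the turn about the tool's z in rad, then the finger opening in m, from 0 to 0.0918. In form: x y z roll fingers; .... A call has 1 to 5 rows; each row is the pose to reach, as a shift and turn from the pose commanded when the call began, along the tool's axes at that moment; what a row does not reach only later rows make up. A row lasts 1/10 s, in which the tool goes at most 50 mm and 8.59 degrees, less where a joint would pass 70% of its speed; a pose out of reach is approached as far as the arm can. A call with a gripper value outside its range is refused whole. The fingers move at their own pace and stop on an object; FORCE is the grip in N (left out, the last holds). Time passes only in rows, so rows that repeat a pose let the fingers close. It gives the time, the measured TCP pose, the force, the opening and the grip force at its end, in the units of the state.
- arm.observe(): the state, without advancing time (a new reading comes with each control period).
- arm.get_image(name): name is "scene" or "side" or "wrist"; returns the picture (400x640x3 uint8, red, green, blue); there is no depth.
- arm.get_calibration(name): a dict with "intrinsics" (3x3 intrinsics, pixels), "pose" (4x4, takes a point from camera to world coordinates). Camera axes: x right, y up, looking along -z (the intrinsics and any distortion apply to the point x, -y, -z); pixel columns grow to the right and rows downward; lengths in m; the calibration is good to about 2 mm. A picture is of the moment at which its call begins: read the wrist's pose just before it. get_calibration takes no time and is no camera call; for the wrist camera it gives the pose at the moment of the call.
- arm.sign_off(): hands the job in; it is judged then, once.
Trained networks look in the newest picture that a camera, given by its name, has taken for a name from the list of things; names that differ only in an ending like _2 or _b are one class to them, and where a whole thing is asked for, a point or a joint stands for the part that bears it (a point fixed in the world has none). Each returns a list of dicts, best first, with "conf" (0 to 1); they miss things now and then, are a little off and sometimes report something else, mostly with a low value. They report only what shows in the picture. A call takes as long as a camera call.
- arm.look_for(camera, query): "point" ([row, column] in pixels, amid what is visible of it).
- arm.silhouettes(camera, query): "region" (400x640 bool, what is visible of it) and "point" ([row, column] in pixels, amid what is visible of it).
- arm.place_of(camera, query): "point" ([row, column] in pixels: a listed point, or the origin of a listed thing).
The state is a dict: "clock": time; "joints": joint angles; "dq": joint speeds; "joint_efforts": joint torques, N m; "position": TCP position; "ee_rot": TCP orientation; "force": force on the tool from outside, world axes, zero at the start; "ft_torque": the same for the moment, N m; "width": opening from 0.0 (shut) to 1.0 (fully open); "gripper_force": force on a finger pad.
Only numpy, scipy, OpenCV 4.12 (cv2) and the standard library are available. Lean on these libraries where they do the work, as an engineer would, in place of code of your own. Each camera call takes 0.05 s, during which the arm holds its last target. There are 200 camera calls.

## Working session

There is one attempt and no reset: what is moved stays moved. The work goes in short steps, Python scripts to look and compute and a shell command to move; the robot and the scene stay as the last step left them, time stands still between calls to the robot, and variables do not carry over. Pictures are saved under pics/ and viewed, at most 14 in all, crops included, and the job is handed in when it is done.

```bash
mkdir -p pics; cat > h.py <<'E'
import numpy as np, cv2
from scipy.spatial.transform import Rotation as R
from cell import arm
def ray(cam,p,z):
    c=arm.get_calibration(cam);K=np.array(c['intrinsics']);T=np.array(c['pose'])
    d=np.linalg.inv(K)@[p[1],p[0],1.]; d=T[:3,:3]@(d*[1,-1,-1]); o=T[:3,3]
    return o+d*(z-o[2])/d[2]
def save(cam,n):
    im=arm.get_image(cam); cv2.imwrite(f'pics/{n}.png',im[:,:,::-1]); return im
N=['copper_small','copper_medium','copper_large','copper_largest','brass_collar','aluminium_collar','dish_small','dish_medium','dish_large','dish_largest']
E
python3 - <<'E'
from h import *
s=arm.observe();print({k:np.round(s[k],3) for k in s})
for c in ['scene','side','wrist']:
    save(c,c+'0'); print(c,{k:np.round(v,3).tolist() for k,v in arm.get_calibration(c).items()})
for c in ['scene','side']:
  for n in N:
    r=arm.place_of(c,n)
    print(c,n,[(np.round(q['point']).tolist(),round(q['conf'],2),np.round(ray(c,q['point'],0)[:2],3).tolist()) for q in r[:3]])
print(arm.observe()['clock'])
E
```

```text
{'clock': np.float64(0.0), 'joints': array([ 1.037,  0.435,  0.025,  1.574, -0.012,  1.134, -0.075]), 'dq': array([-0.001,  0.001, -0.   ,  0.001,  0.001,  0.001, -0.   ]), 'joint_efforts': array([ 2.0000e-03, -6.6786e+01,  9.8600e-01, -3.1446e+01, -6.0000e-02,
        4.3000e-02,  0.0000e+00]), 'position': array([ 0.261, -0.568,  0.404]), 'ee_rot': array([-3.068e+00, -6.710e-01,  1.000e-03]), 'force': array([ 0.885, -0.722,  0.194]), 'ft_torque': array([-0.03 , -0.038, -0.034]), 'gripper_force': np.float64(0.0), 'width': np.float64(1.003)}
scene {'intrinsics': [[464.354, 0.0, 319.395], [0.0, 464.354, 202.581], [0.0, 0.0, 1.0]], 'pose': [[-0.507, -0.538, 0.674, 1.198], [0.862, -0.3, 0.409, 0.431], [-0.018, 0.788, 0.616, 0.655], [0.0, 0.0, 0.0, 1.0]]}
side {'intrinsics': [[423.56, 0.0, 321.605], [0.0, 423.56, 203.286], [0.0, 0.0, 1.0]], 'pose': [[-0.856, 0.312, -0.411, 0.156], [-0.516, -0.529, 0.673, 0.618], [-0.007, 0.789, 0.614, 0.579], [0.0, 0.0, 0.0, 1.0]]}
wrist {'intrinsics': [[276.396, 0.0, 314.244], [0.0, 276.396, 199.95], [0.0, 0.0, 1.0]], 'pose': [[0.418, 0.874, 0.247, 0.325
[... 704 characters left out ...]
4])]
scene dish_largest [([254.0, 486.0], 0.56, [0.462, 0.37])]
side copper_small [([204.0, 247.0], 0.69, [0.685, 0.071])]
side copper_medium [([170.0, 424.0], 0.77, [0.394, -0.259])]
side copper_large [([237.0, 266.0], 0.83, [0.582, 0.135])]
side copper_largest [([201.0, 297.0], 0.57, [0.595, 0.004])]
side brass_collar [([199.0, 363.0], 0.81, [0.47, -0.076])]
side aluminium_collar [([270.0, 193.0], 0.88, [0.644, 0.278])]
side dish_small [([150.0, 320.0], 0.55, [0.667, -0.213])]
side dish_medium [([153.0, 382.0], 0.8, [0.518, -0.28]), ([205.0, 244.0], 0.7, [0.689, 0.077])]
side dish_large [([300.0, 323.0], 0.73, [0.401, 0.215])]
side dish_largest [([348.0, 238.0], 0.86, [0.467, 0.363])]
1.15
```

View pics/scene0.png

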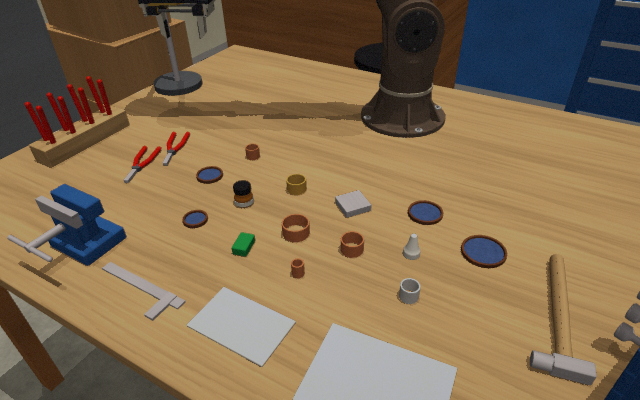

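View pics/side0.png

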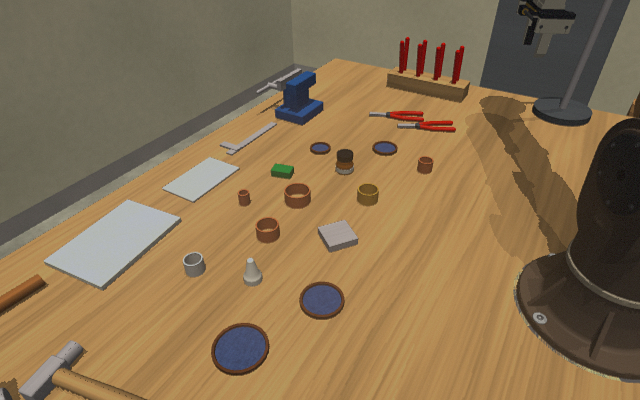

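The two views agree: four reddish collars. In the scene picture they are at about (268,298), (152,252), (244,352) and (228,296). The dishes are at (218,195), (174,209), (212,425) and (250,483). A jar at (193,243) and a cone at (247,412) stand near the paths. Next I'll refine the positions from silhouettes.

```bash
cat >> h.py <<'E'
from scipy.optimize import least_squares
DIM=dict(zip(N,[(.0125,.03),(.018,.03),(.0235,.03),(.029,.03),(.0235,.03),(.018,.03),(.0275,.009),(.033,.009),(.0385,.009),(.044,.009)]))
def proj(cal,P):
    K=np.array(cal['intrinsics']);T=np.array(cal['pose'])
    q=(P-T[:3,3])@T[:3,:3]*[1,-1,-1]; q=q@K.T; return q[:,:2]/q[:,2:]
def box(pts):
    m=cv2.moments(cv2.convexHull(pts.astype(np.float32))); return np.array([m['m10'],m['m01']])/m['m00'],m['m00']
def model(cal,xy,r,h,z0=0):
    a=np.linspace(0,2*np.pi,48,endpoint=False); c=np.c_[r*np.cos(a),r*np.sin(a)]+xy
    return box(proj(cal,np.vstack([np.c_[c,0*a+z0],np.c_[c,0*a+z0+h]])))
def locate(n,cams=('scene','side'),z0=0):
    """centre of a standing cylinder whose outline centroid agrees with the silhouettes; also area ratios and residual px"""
    obs=[]
    for c in cams:
        cal=arm.get_calibration(c); s=arm.silhouettes(c,n)
        if s: obs.append((cal,box(np.argwhere(s[0]['region'])[:,::-1]),s[0]['conf'],s[0]['point'],c))
    if not obs: return None
    x0=ray(obs[0][4],obs[0][3],z0+.015)[:2]
    f=lambda x:np.concatenate([model(o[0],x,*DIM[n],z0)[0]-o[1][0] for o in obs])
    r=least_squares(f,x0)
    return r.x.round(4).tolist(),r.fun.round(1).tolist(),[(round(o[1][1]/model(o[0],r.x,*DIM[n],z0)[1],2),round(o[2],2)) for o in obs]
def go(x,y,z,yaw=None):
    """tool-frame shift to put the TCP at x,y,z with tool x at world angle yaw (deg)"""
    s=arm.observe(); M=R.from_rotvec(s['ee_rot']).as_matrix(); cy=np.degrees(np.arctan2(M[1,0],M[0,0]))
    d=M.T@(np.array([x,y,z])-s['position']); roll=0
    if yaw is not None: roll=-np.radians((yaw-cy+90)%180-90)
    print('shift',d.round(4),'roll',round(roll,3),'rows',round(np.linalg.norm(d)/.05,1),'yaw',round(cy,1),'tilt',np.degrees(np.arccos(-M[2,2])).round(2),'clock',s['clock'].round(2),'pos',s['position'].round(4),'w',round(s['width']*.0918,4),'gf',s['gripper_force'].round(1),'F',s['force'].round(1))
E
python3 - <<'E'
from h import *
for c in ['scene','side']: save(c,c+'1')
for n in N: print(n,locate(n))
print('jar',ray('scene',[203,243],0),ray('side',[171,345],0),'top',ray('scene',[185,242],.05),ray('side',[153,345],.05))
print('cone',ray('scene',[256,411],0),ray('side',[281,253],0))
print('vise',[ray('scene',p,0)[:2].round(3) for p in [(237,122),(258,92)]])
print('block',ray('scene',[207,354],0.01)[:2],'green',ray('scene',[244,243],.01)[:2])
go(.688,.072,.3)
E
```

```text
copper_small ([0.6912, 0.071], [-0.0, 0.1, 0.1, 0.1], [(0.67, 0.67), (0.79, 0.57)])
copper_medium ([0.3948, -0.2591], [0.1, -0.4, -0.1, 0.1], [(0.67, 0.55), (0.84, 0.48)])
copper_large ([0.6048, -0.0645], [13.8, 68.1, 42.7, -50.5], [(0.4, 0.27), (1.15, 0.84)])
copper_largest ([0.5951, 0.0038], [-0.4, -0.1, -0.0, 0.7], [(0.92, 0.64), (0.9, 0.79)])
brass_collar ([0.4616, -0.0804], [0.1, -0.7, -0.5, -0.3], [(0.86, 0.66), (0.88, 0.84)])
aluminium_collar ([0.6409, 0.2761], [-0.5, -0.3, -0.4, 0.5], [(0.95, 0.65), (0.91, 0.78)])
dish_small ([0.6676, -0.2112], [-0.1, -0.3, -0.1, 0.3], [(0.84, 0.57), (0.81, 0.55)])
dish_medium ([0.5196, -0.2991], [-0.1, -0.1, -0.0, 0.3], [(0.86, 0.83), (0.98, 0.69)])
dish_large ([0.4029, 0.219], [-0.3, 0.2, -0.0, 0.4], [(0.93, 0.85), (0.95, 0.63)])
dish_largest ([0.4614, 0.3619], [-0.6, 0.1, 0.0, 0.5], [(0.9, 0.59), (0.94, 0.69)])
jar [ 0.56832971 -0.15664026  0.        ] [ 0.5604816  -0.15638086  0.        ] top [ 0.5653993  -0.15421035  0.05      ] [ 0.56276875 -0.15780493  0.05      ]
cone [0.54147746 0.24230102 0.        ] [0.53203693 0.24180092 0.        ]
vise [array([ 0.787, -0.309]), array([ 0.86 , -0.312])]
block [0.46877034 0.07796749] green [ 0.68590291 -0.06377489]Traceback (most recent call last):
  File "<stdin>", line 8, in <module>
  File "h.py", line 37, in go
    print('shift',d.round(4),'roll',round(roll,3),'rows',round(np.linalg.norm(d)/.05,1),'yaw',round(cy,1),'tilt',np.degrees(np.arccos(-M[2,2])).round(2),'clock',s['clock'].round(2),'pos',s['position'].round(4),'w',round(s['width']*.0918,4),'gf',s['gripper_force'].round(1),'F',s['force'].round(1))
                                                                                                                                                                 ^^^^^^^^^^^^^^^^
AttributeError: 'float' object has no attribute 'round'
```

```bash
sed -i "s/'clock',s\['clock'\].round(2)/'clock',round(s['clock'],2)/;s/s\['gripper_force'\].round(1)/round(float(s['gripper_force']),1)/" h.py
python3 -c "
from h import *
go(.6912,.071,.3)"
```

```text
shift [ 0.6577 -0.4009  0.1047] roll 0 rows 15.5 yaw 24.7 tilt 0.0 clock 2.25 pos [ 0.261  -0.5679  0.4047] w 0.092 gf 0.0 F [ 1.   0.9 -0.2]
```

```bash
python3 -m inch '0.658 -0.401 0.105 0 0.07; 0.658 -0.401 0.105 0 0.07; 0.658 -0.401 0.105 0 0.07; 0.658 -0.401 0.105 0 0.07; 0.658 -0.401 0.105 0 0.07' 20
python3 -c "
from h import *
go(.6912,.071,.3)"
```

```text
clock: 2.75
position: [0.4001, -0.3608, 0.371]
ee_rot: [3.069, 0.671, 0.001]
force: [1.1, -0.5, -0.1]
width: 0.764
gripper_force: 0.0
shift [ 0.4447 -0.271   0.0709] roll 0 rows 10.5 yaw 24.7 tilt 0.04 clock 2.75 pos [ 0.4001 -0.3608  0.371 ] w 0.0702 gf 0.0 F [ 1.1 -0.5 -0.1]
```

```bash
python3 -m inch '0.445 -0.271 0.071 0 0.07; 0.445 -0.271 0.071 0 0.07; 0.445 -0.271 0.071 0 0.07; 0.445 -0.271 0.071 0 0.07; 0.445 -0.271 0.071 0 0.07' >/dev/null
python3 -m inch '0.233 -0.142 0.037 0 0.07; 0.233 -0.142 0.037 0 0.07; 0.233 -0.142 0.037 0 0.07; 0.233 -0.142 0.037 0 0.07; 0.233 -0.142 0.037 0 0.07'
python3 - <<'E'
from h import *
save('wrist','w1')
for n in N[:4]: print(n,locate(n,('wrist',)))
go(.6912,.071,.186)
E
```

```text
clock: 3.75
position: [0.6772, 0.0502, 0.3034]
ee_rot: [3.069, 0.671, 0.0]
force: [0.4, -0.2, -0.6]
width: 0.762
gripper_force: 0.0
copper_small ([0.6929, 0.0823], [-0.0, 0.0], [(0.92, 0.6)])
copper_medium None
copper_large ([0.6, 0.1348], [-0.0, -0.0], [(0.24, 0.74)])
copper_largest ([0.5924, 0.0038], [0.0, -0.0], [(0.87, 0.69)])
shift [ 0.0233 -0.0144  0.1171] roll 0 rows 2.4 yaw 24.7 tilt 0.06 clock 4.0 pos [0.6762 0.0483 0.3032] w 0.0703 gf 0.0 F [ 0.2 -0.8  0.3]
```

View pics/w1.png

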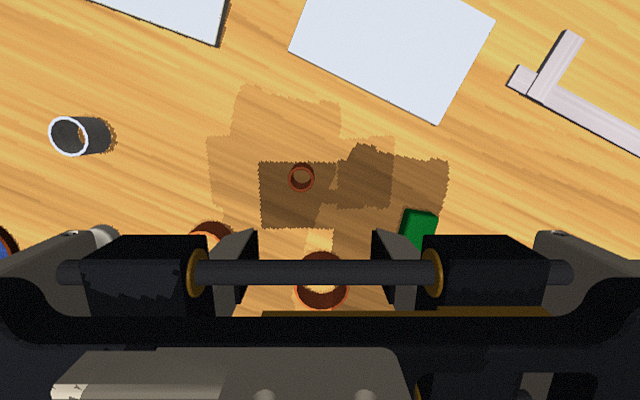

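The wrist view shows the small collar at (178,301), between the fingers' lines and ahead of them. The arm was still settling when it was taken, so I'll measure again at rest.

```bash
python3 - <<'E'
from h import *
save('wrist','w2'); 
for n in [N[0],N[3],N[5]]: print(n,locate(n,('wrist',)),[ (ray('wrist',q['point'],0).round(4),q['conf']) for q in arm.place_of('wrist',n)[:1]])
save('scene','s2');save('side','d2')
for n in [N[0],N[2]]: print(n,locate(n),locate(n,('scene',)),locate(n,('side',)))
go(.6912,.071,.186)
E
```

```text
copper_small ([0.6901, 0.0691], [-0.0, -0.0], [(0.91, 0.87)]) [(array([0.6895, 0.0678, 0.    ]), 0.88)]
copper_largest ([0.5929, 0.0013], [0.0, -0.0], [(0.95, 0.81)]) [(array([0.5935, 0.0024, 0.    ]), 0.92)]
aluminium_collar None [(array([0.6352, 0.2765, 0.    ]), 0.69)]
copper_small ([0.6914, 0.0709], [-0.4, -0.0, -0.0, 0.7], [(0.85, 0.69), (0.82, 0.68)]) ([0.6911, 0.0716], [0.0, 0.0], [(0.85, 0.69)]) ([0.6931, 0.0688], [-0.0, -0.0], [(0.83, 0.68)])
copper_large ([0.5819, 0.1308], [-0.1, -0.2, -0.1, 0.1], [(0.92, 0.82), (0.88, 0.94)]) ([0.5822, 0.1312], [-0.0, -0.0], [(0.92, 0.82)]) ([0.582, 0.1304], [-0.0, -0.0], [(0.88, 0.94)])
shift [ 0.0231 -0.0142  0.1176] roll 0 rows 2.4 yaw 24.7 tilt 0.0 clock 4.85 pos [0.6762 0.0484 0.3036] w 0.0698 gf 0.0 F [-0.3  0.4  0.3]
```

```bash
python3 -m inch '0.0225 -0.014 0 0 0.06; 0.0225 -0.014 0.045 0 0.06; 0.0225 -0.014 0.09 0 0.06; 0.0225 -0.014 0.1176 0 0.06; 0.0225 -0.014 0.1176 0 0.06'
python3 -m inch '0 0 0 0 0.06; 0 0 0 0 0.015; 0 0 0 0 0.015; 0 0 0 0 0.015; 0 0 0 0 0.015' 20
python3 -c "
from h import *
go(.6676,-.2112,.3)"
```

```text
clock: 5.35
position: [0.689, 0.0703, 0.1817]
ee_rot: [-3.069, -0.672, 0.011]
force: [1.2, 0.5, -0.4]
width: 0.652
gripper_force: 0.0
clock: 5.85
position: [0.6911, 0.0705, 0.187]
ee_rot: [3.069, 0.671, 0.002]
force: [-0.2, 0.6, -0.2]
width: 0.355
gripper_force: 0.0
shift [-0.1388  0.2463 -0.1131] roll 0 rows 6.1 yaw 24.7 tilt 0.08 clock 5.85 pos [0.6911 0.0705 0.187 ] w 0.0326 gf 0.0 F [-0.2  0.6 -0.2]
```

```bash
python3 -m inch '0 0 0 0 0.015; 0 0 0 0 0.015; 0 0 0 0 0.015; 0 0 -0.01 0 0.015; 0 0 -0.03 0 0.015' 20
python3 -m inch '0 0 -0.03 0 0.015; 0 0 -0.06 0 0.015; 0 0 -0.085 0 0.015; 0 0 -0.085 0 0.015' 20
python3 -c "
from h import *
go(.6676,-.2112,.29)"
```

```text
clock: 6.35
position: [0.69, 0.0704, 0.2149]
ee_rot: [-3.069, -0.671, 0.006]
force: [-0.1, -0.6, -0.9]
width: 0.258
gripper_force: 20.0
clock: 6.75
position: [0.692, 0.0708, 0.3058]
ee_rot: [3.069, 0.671, 0.011]
force: [-0.3, -0.2, 0.1]
width: 0.26
gripper_force: 20.0
shift [-0.14    0.2461  0.0153] roll 0 rows 5.7 yaw 24.7 tilt 0.4 clock 6.75 pos [0.692  0.0708 0.3058] w 0.0239 gf 20.0 F [-0.3 -0.2  0.1]
```

```bash
python3 -m inch '-0.02 0.035 0.001 0 0.015; -0.045 0.079 0.003 0 0.015; -0.07 0.123 0.005 0 0.015; -0.093 0.165 0.006 0 0.015; -0.117 0.205 0.008 0 0.015' >/dev/null
python3 -m inch '-0.015 0.026 0.002 0 0.015; -0.022 0.04 0.004 0 0.015; -0.023 0.041 0.004 0 0.015; -0.023 0.041 0.004 0 0.015; -0.023 0.041 0.004 0 0.015'
python3 - <<'E'
from h import *
go(.6676,-.2112,.2)
save('wrist','w3');save('scene','s3')
for n in [N[6],N[7]]: print(n,locate(n,('wrist',)),locate(n,('scene',)))
E
```

```text
clock: 7.75
position: [0.667, -0.2083, 0.2891]
ee_rot: [-3.066, -0.676, -0.001]
force: [0.4, -0.1, -0.7]
width: 0.261
gripper_force: 20.0
shift [-0.0008  0.003   0.0891] roll 0 rows 1.8 yaw 24.9 tilt 0.11 clock 7.75 pos [ 0.667  -0.2083  0.2891] w 0.0239 gf 20.0 F [ 0.4 -0.1 -0.7]
dish_small ([0.6661, -0.2136], [-0.0, -0.0], [(0.94, 0.62)]) ([0.6672, -0.212], [0.0, -0.0], [(0.84, 0.56)])
dish_medium None ([0.5193, -0.2972], [-0.0, 0.0], [(0.96, 0.74)])
```

View pics/w3.png

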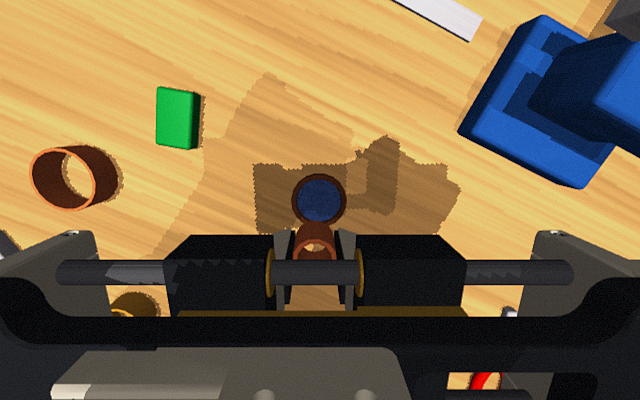

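The collar hangs upright at (243,315) and the small dish shows at (200,319) with nothing around it. Lowering.

```bash
python3 -m inch '0 0.004 0 0 0.015; 0 0.004 0.035 0 0.015; 0 0.004 0.065 0 0.015; 0 0.004 0.085 0 0.015; 0 0.004 0.089 0 0.015'
python3 -m inch '0 0 0 0 0.015; 0 0 0 0 0.015'
python3 -c "
from h import *
go(.667,-.2125,.191)"
```

```text
clock: 8.55
position: [0.6669, -0.2152, 0.1971]
ee_rot: [-3.067, -0.671, 0.007]
force: [-0.3, -0.2, -0.6]
width: 0.259
gripper_force: 20.0
clock: 8.75
position: [0.6686, -0.2153, 0.2014]
ee_rot: [3.068, 0.671, 0.003]
force: [0.4, 0.3, -0.1]
width: 0.263
gripper_force: 20.0
shift [-0.0003 -0.0033  0.0104] roll 0 rows 0.2 yaw 24.7 tilt 0.12 clock 8.75 pos [ 0.6686 -0.2153  0.2014] w 0.0242 gf 20.0 F [ 0.4  0.3 -0.1]
```

```bash
python3 -m inch '0 -0.003 0.003 0 0.015; 0 -0.003 0.006 0 0.015; 0 -0.003 0.009 0 0.015; 0 -0.003 0.0105 0 0.015; 0 -0.003 0.0105 0 0.015'
python3 -m inch '0 0 0 0 0.015; 0 0 0 0 0.06; 0 0 0 0 0.06; 0 0 0 0 0.06; 0 0 0 0 0.06'
python3 -m inch '0 0 -0.01 0 0.06; 0 0 -0.03 0 0.06; 0 0 -0.07 0 0.06; 0 0 -0.11 0 0.06; 0 0 -0.11 0 0.06'
python3 - <<'E'
from h import *
save('scene','s4');save('side','d4')
print(locate(N[0],z0=.004))
go(.3948,-.2591,.29)
E
```

```text
clock: 9.25
position: [0.6668, -0.2123, 0.1904]
ee_rot: [3.069, 0.671, 0.0]
force: [-3.3, 1.1, 7.9]
width: 0.261
gripper_force: 20.0
clock: 9.75
position: [0.6667, -0.2124, 0.1894]
ee_rot: [3.069, 0.671, -0.0]
force: [0.2, 0.1, 0.3]
width: 0.557
gripper_force: 0.0
clock: 10.25
position: [0.6687, -0.2127, 0.3069]
ee_rot: [3.064, 0.67, 0.015]
force: [0.6, -0.5, 0.0]
width: 0.655
gripper_force: 0.0
([0.5452, 0.1681], [-32.4, -53.1, -48.8, 103.1], [(1.97, 0.72), (0.41, 0.55)])
shift [-0.2662 -0.0708  0.0093] roll 0 rows 5.5 yaw 24.7 tilt 0.07 clock 10.45 pos [ 0.6663 -0.2123  0.2989] w 0.0599 gf 0.0 F [-0.6 -0.1 -0. ]
```

View pics/s4.png

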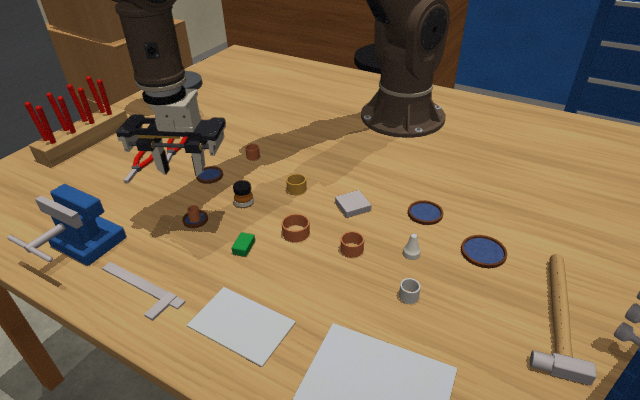

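The small collar stands in its dish at (213,195). Next is the medium collar at (152,252).

```bash
python3 -m inch '-0.04 -0.011 0 0 0.075; -0.085 -0.023 0.003 0 0.075; -0.13 -0.035 0.006 0 0.075; -0.175 -0.047 0.009 0 0.075; -0.215 -0.057 0.009 0 0.075' >/dev/null
python3 -m inch '-0.03 -0.008 0 0 0.075; -0.045 -0.012 0 0 0.075; -0.051 -0.014 0 0 0.075; -0.051 -0.014 0 0 0.075; -0.051 -0.014 0 0 0.075' 
python3 -m inch '0 0 0 0 0.075; 0 0 0 0 0.075'
python3 - <<'E'
from h import *
save('wrist','w4');save('scene','s5');save('side','d5')
print(locate(N[1],('wrist',)),locate(N[1]),locate(N[7],('wrist',)))
go(.3948,-.2591,.186)
E
```

```text
clock: 11.45
position: [0.3968, -0.2586, 0.2905]
ee_rot: [3.069, 0.673, 0.002]
force: [0.5, -0.2, 0.4]
width: 0.818
gripper_force: 0.0
clock: 11.65
position: [0.3963, -0.2586, 0.2904]
ee_rot: [-3.069, -0.673, -0.001]
force: [-0.5, -0.2, 0.1]
width: 0.819
gripper_force: 0.0
([0.3935, -0.2588], [-0.0, -0.0], [(0.98, 0.8)]) ([0.395, -0.2586], [-0.0, -0.3, -0.1, 0.1], [(0.86, 0.64), (0.76, 0.75)]) ([0.5176, -0.2998], [-0.0, -0.0], [(0.98, 0.77)])
shift [-7.000e-04 -1.000e-04  1.045e-01] roll 0 rows 2.1 yaw 24.7 tilt 0.0 clock 12.0 pos [ 0.3954 -0.2589  0.2905] w 0.0747 gf 0.0 F [ 0.3  0.5 -0.2]
```

```bash
python3 -m inch '0 0 0.035 0 0.075; 0 0 0.07 0 0.075; 0 0 0.09 0 0.075; 0 0 0.1 0 0.075; 0 0 0.1045 0 0.075'
python3 -m inch '0 0 0 0 0.06; 0 0 0 0 0.025; 0 0 0 0 0.025; 0 0 0 0 0.025; 0 0 0 0 0.025' 20
python3 -m inch '0 0 0 0 0.025; 0 0 0 0 0.025; 0 0 0 0 0.025'
python3 -c "
from h import *
go(.5185,-.299,.29)"
```

```text
clock: 12.5
position: [0.3953, -0.2589, 0.1854]
ee_rot: [-3.068, -0.671, 0.001]
force: [-0.1, -0.5, -0.1]
width: 0.822
gripper_force: 0.0
clock: 13.0
position: [0.3955, -0.259, 0.1865]
ee_rot: [3.068, 0.671, 0.001]
force: [-0.2, -0.6, 1.1]
width: 0.433
gripper_force: 0.0
clock: 13.3
position: [0.3955, -0.259, 0.1863]
ee_rot: [3.069, 0.671, 0.0]
force: [-1.4, 0.2, 6.0]
width: 0.391
gripper_force: 20.0
shift [ 0.0951  0.0878 -0.1036] roll 0 rows 3.3 yaw 24.7 tilt 0.03 clock 13.3 pos [ 0.3955 -0.259   0.1863] w 0.0359 gf 20.0 F [-1.4  0.2  6. ]
```

```bash
python3 -m inch '0 0 -0.015 0 0.025; 0 0 -0.045 0 0.025; 0 0 -0.07 0 0.025; 0.02 0.02 -0.07 0 0.025; 0.045 0.04 -0.07 0 0.025' 
python3 -m inch '0.025 0.025 0 0 0.025; 0.042 0.04 0 0 0.025; 0.05 0.048 0 0 0.025; 0.05 0.048 0 0 0.025; 0.05 0.048 0 0 0.025'
python3 -m inch '0 0 0 0 0.025; 0 0 0 0 0.025'
python3 -c "
from h import *
go(.5185,-.299,.19)"
```

```text
clock: 13.8
position: [0.4528, -0.2772, 0.257]
ee_rot: [3.068, 0.669, 0.0]
force: [0.3, 0.4, -0.5]
width: 0.396
gripper_force: 20.0
clock: 14.3
position: [0.5173, -0.2989, 0.2555]
ee_rot: [-3.068, -0.671, 0.003]
force: [-0.3, -0.6, -0.2]
width: 0.396
gripper_force: 20.0
clock: 14.5
position: [0.5175, -0.2991, 0.2561]
ee_rot: [-3.069, -0.671, 0.001]
force: [-0.6, -0.2, -0.6]
width: 0.395
gripper_force: 20.0
shift [0.001  0.0003 0.0661] roll 0 rows 1.3 yaw 24.7 tilt 0.04 clock 14.5 pos [ 0.5175 -0.2991  0.2561] w 0.0363 gf 20.0 F [-0.6 -0.2 -0.6]
```

```bash
python3 -m inch '0.001 0 0.025 0 0.025; 0.001 0 0.045 0 0.025; 0.001 0 0.056 0 0.025; 0.001 0 0.061 0 0.025; 0.001 0 0.063 0 0.025'
python3 -m inch '0 0 0.001 0 0.025; 0 0 0.002 0 0.025; 0 0 0.003 0 0.025; 0 0 0.003 0 0.025'
python3 -c "
from h import *
go(.5185,-.299,.19)"
```

```text
clock: 15.0
position: [0.5192, -0.2988, 0.1929]
ee_rot: [-3.069, -0.671, 0.0]
force: [0.2, 0.1, -0.7]
width: 0.399
gripper_force: 20.0
clock: 15.4
position: [0.5196, -0.2989, 0.1905]
ee_rot: [3.068, 0.671, 0.001]
force: [-0.4, -0.2, 1.0]
width: 0.393
gripper_force: 20.0
shift [-0.001  -0.0004  0.0005] roll 0 rows 0.0 yaw 24.7 tilt 0.06 clock 15.4 pos [ 0.5196 -0.2989  0.1905] w 0.036 gf 20.0 F [-0.4 -0.2  1. ]
```

```bash
python3 -m inch '0 0 0.0005 0 0.025; 0 0 0.001 0 0.025; 0 0 0.001 0 0.025'
python3 -m inch '0 0 0 0 0.075; 0 0 0 0 0.075; 0 0 0 0 0.075; 0 0 0 0 0.075; 0 0 0 0 0.075'
python3 -m inch '0 0 -0.01 0 0.075; 0 0 -0.03 0 0.075; 0 0 -0.07 0 0.075; 0 0 -0.105 0 0.08; 0 0 -0.11 0 0.08'
python3 - <<'E'
from h import *
save('wrist','w5')
print(locate(N[1],('wrist',),z0=.004),locate(N[7],('wrist',)))
go(.582,.131,.3)
E
```

```text
clock: 15.7
position: [0.5196, -0.2989, 0.1904]
ee_rot: [3.068, 0.671, 0.001]
force: [-3.4, 0.9, 12.0]
width: 0.394
gripper_force: 20.0
clock: 16.2
position: [0.5193, -0.2988, 0.1889]
ee_rot: [-3.069, -0.671, 0.0]
force: [0.4, 0.8, 0.5]
width: 0.78
gripper_force: 0.0
clock: 16.7
position: [0.5207, -0.2993, 0.3043]
ee_rot: [3.064, 0.67, 0.009]
force: [0.6, -0.6, 1.4]
width: 0.869
gripper_force: 0.0
([0.5178, -0.2995], [-0.0, -0.0], [(0.93, 0.75)]) ([0.5171, -0.2982], [-0.0, 0.0], [(0.91, 0.89)])
shift [ 0.2365 -0.3643 -0.0008] roll 0 rows 8.7 yaw 24.7 tilt 0.04 clock 16.85 pos [ 0.5192 -0.2988  0.2994] w 0.0796 gf 0.0 F [-0.9  0.2 -1.4]
```

View pics/w5.png

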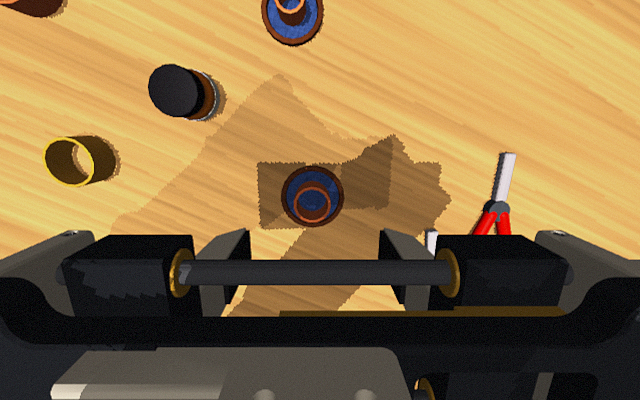

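The medium collar stands flat and centred in its dish at (200,313), and the small one is in its dish at (10,290). Next is the large collar.

```bash
python3 -m inch '0.02 -0.031 0 0 0.085; 0.046 -0.071 0 0 0.085; 0.073 -0.112 0 0 0.085; 0.1 -0.154 0 0 0.085; 0.127 -0.195 0 0 0.085' >/dev/null
python3 -m inch '0.027 -0.041 0 0 0.085; 0.054 -0.083 0 0 0.085; 0.08 -0.123 0 0 0.085; 0.1 -0.153 0 0 0.085; 0.109 -0.169 0 0 0.085' 
python3 -m inch '0 0 0 0 0.085; 0 0 0 0 0.085; 0 0 0 0 0.085'
python3 - <<'E'
from h import *
save('wrist','w6')
print(locate(N[2],('wrist',)),locate(N[3],('wrist',)))
go(.582,.131,.186)
E
```

```text
clock: 17.85
position: [0.5812, 0.1346, 0.2975]
ee_rot: [-3.066, -0.678, 0.003]
force: [-0.4, 0.4, -0.6]
width: 0.928
gripper_force: 0.0
clock: 18.15
position: [0.5818, 0.128, 0.2985]
ee_rot: [3.069, 0.667, -0.002]
force: [0.5, -1.1, -0.7]
width: 0.925
gripper_force: 0.0
([0.5806, 0.1303], [-0.0, 0.0], [(0.95, 0.94)]) ([0.602, 0.0083], [0.0, -0.0], [(0.6, 0.85)])
shift [ 0.0011 -0.0021  0.113 ] roll 0 rows 2.3 yaw 24.5 tilt 0.04 clock 18.3 pos [0.5819 0.1288 0.299 ] w 0.085 gf 0.0 F [ 0.7 -0.6 -0.4]
```

View pics/w6.png

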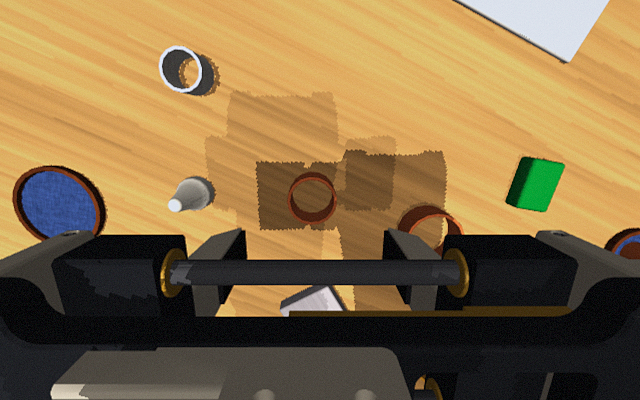

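The large collar is at (200,312), centred between the open fingers. The cone at (195,190) and the largest collar at (228,430) are both clear of them.

```bash
python3 -m inch '0 -0.0015 0.035 0 0.085; 0 -0.0015 0.07 0 0.085; 0 -0.0015 0.095 0 0.085; 0 -0.0015 0.108 0 0.085; 0 -0.0015 0.113 0 0.085'
python3 -m inch '0 0 0 0 0.07; 0 0 0 0 0.035; 0 0 0 0 0.035; 0 0 0 0 0.035; 0 0 0 0 0.035' 20
python3 -m inch '0 0 0 0 0.035; 0 0 0 0 0.035; 0 0 0 0 0.035'
python3 -c "
from h import *
go(.4029,.219,.26)"
```

```text
clock: 18.8
position: [0.581, 0.1312, 0.185]
ee_rot: [3.069, 0.67, -0.003]
force: [0.4, 0.1, -0.5]
width: 0.926
gripper_force: 0.0
clock: 19.3
position: [0.5814, 0.1319, 0.1866]
ee_rot: [3.069, 0.671, 0.002]
force: [0.1, 0.4, 1.0]
width: 0.544
gripper_force: 0.3
clock: 19.6
position: [0.5814, 0.1319, 0.1865]
ee_rot: [3.069, 0.671, 0.001]
force: [-0.1, -0.7, 5.8]
width: 0.512
gripper_force: 20.0
shift [-0.1258 -0.1537 -0.0736] roll 0 rows 4.2 yaw 24.7 tilt 0.04 clock 19.6 pos [0.5814 0.1319 0.1865] w 0.047 gf 20.0 F [-0.1 -0.7  5.8]
```

```bash
python3 -m inch '0 0 -0.015 0 0.035; 0 0 -0.045 0 0.035; -0.005 -0.007 -0.075 0 0.035; -0.022 -0.027 -0.085 0 0.035; -0.045 -0.055 -0.085 0 0.035' 
python3 -m inch '-0.025 -0.03 0 0 0.035; -0.05 -0.062 0 0 0.035; -0.07 -0.086 0 0 0.035; -0.08 -0.097 0 0 0.035; -0.081 -0.099 0 0 0.035'
python3 -m inch '0 0 0 0 0.035; 0 0 0 0 0.035; 0 0 0 0 0.035'
python3 - <<'E'
from h import *
save('wrist','w7')
print(locate(N[8],('wrist',)),locate(N[9],('wrist',)))
go(.4029,.219,.19)
E
```

```text
clock: 20.1
position: [0.5183, 0.1628, 0.2737]
ee_rot: [-3.07, -0.667, -0.008]
force: [-0.0, 1.3, -1.0]
width: 0.514
gripper_force: 20.0
clock: 20.6
position: [0.4011, 0.2199, 0.2716]
ee_rot: [-3.068, -0.675, -0.0]
force: [-0.4, 0.5, -0.6]
width: 0.512
gripper_force: 20.0
clock: 20.9
position: [0.4036, 0.2185, 0.271]
ee_rot: [3.069, 0.668, 0.001]
force: [-0.6, 0.5, -1.0]
width: 0.51
gripper_force: 20.0
([0.4003, 0.2185], [0.0, 0.0], [(0.96, 0.63)]) None
shift [ 0.     -0.0002  0.0809] roll 0 rows 1.6 yaw 24.6 tilt 0.01 clock 21.05 pos [0.403  0.2188 0.2709] w 0.0471 gf 20.0 F [-0.5  0.3 -1.1]
```

```bash
python3 -m inch '-0.001 0 0.03 0 0.035; -0.001 0 0.058 0 0.035; -0.001 0 0.07 0 0.035; -0.001 0 0.076 0 0.035; -0.001 0 0.078 0 0.035'
python3 -m inch '0 0 0.001 0 0.035; 0 0 0.002 0 0.035; 0 0 0.003 0 0.035; 0 0 0.003 0 0.035'
python3 -c "
from h import *
go(.4025,.219,.19)"
```

```text
clock: 21.55
position: [0.4016, 0.2187, 0.1926]
ee_rot: [3.069, 0.671, -0.001]
force: [0.4, 0.6, -0.4]
width: 0.508
gripper_force: 20.0
clock: 21.95
position: [0.4017, 0.2189, 0.1905]
ee_rot: [-3.069, -0.671, -0.002]
force: [-0.5, 0.6, 2.3]
width: 0.512
gripper_force: 20.0
shift [0.0007 0.0002 0.0005] roll 0 rows 0.0 yaw 24.7 tilt 0.07 clock 21.95 pos [0.4017 0.2189 0.1905] w 0.047 gf 20.0 F [-0.5  0.6  2.3]
```

```bash
python3 -m inch '0 0 0.0005 0 0.035; 0 0 0.001 0 0.035; 0 0 0.001 0 0.035'
python3 -m inch '0 0 0 0 0.08; 0 0 0 0 0.08; 0 0 0 0 0.08; 0 0 0 0 0.08; 0 0 0 0 0.08'
python3 -m inch '0 0 -0.01 0 0.08; 0 0 -0.03 0 0.08; 0 0 -0.07 0 0.09; 0 0 -0.105 0 0.09; 0 0 -0.11 0 0.09'
python3 - <<'E'
from h import *
save('wrist','w8')
print(locate(N[2],('wrist',),z0=.004),locate(N[8],('wrist',)))
go(.594,.003,.3)
E
```

```text
clock: 22.25
position: [0.4017, 0.2189, 0.1903]
ee_rot: [-3.069, -0.671, -0.002]
force: [-4.0, -2.3, 20.9]
width: 0.512
gripper_force: 20.0
clock: 22.75
position: [0.4015, 0.2188, 0.1889]
ee_rot: [3.069, 0.671, -0.0]
force: [-0.8, -0.1, -1.4]
width: 0.857
gripper_force: 0.0
clock: 23.25
position: [0.4024, 0.2195, 0.3032]
ee_rot: [-3.067, -0.671, -0.01]
force: [0.0, 0.4, -0.3]
width: 0.978
gripper_force: 0.0
([0.4004, 0.2181], [0.0, 0.0], [(0.94, 0.65)]) ([0.3994, 0.2176], [-0.0, -0.0], [(0.93, 0.63)])
shift [ 0.0851  0.2763 -0.0007] roll 0 rows 5.8 yaw 24.7 tilt 0.04 clock 23.4 pos [0.4014 0.2186 0.2992] w 0.0898 gf 0.0 F [-0.4  0.2 -1.1]
```

View pics/w8.png

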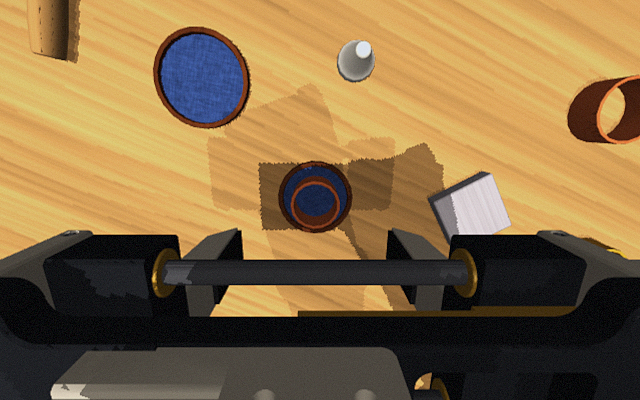

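The large collar stands centred in its dish at (198,315). The empty largest dish is at (77,200). Next is the largest collar.

```bash
python3 -m inch '0.01 0.032 0 0 0.0918; 0.023 0.075 0 0 0.0918; 0.037 0.12 0 0 0.0918; 0.051 0.165 0 0 0.0918; 0.064 0.207 0 0 0.0918' >/dev/null
python3 -m inch '0.01 0.035 0 0 0.0918; 0.018 0.058 0 0 0.0918; 0.021 0.069 0 0 0.0918; 0.021 0.069 0 0 0.0918; 0.021 0.069 0 0 0.0918' 
python3 -m inch '0 0 0 0 0.0918; 0 0 0 0 0.0918; 0 0 0 0 0.0918'
python3 - <<'E'
from h import *
save('wrist','w9');save('scene','s9');save('side','d9')
print(locate(N[3],('wrist',)),locate(N[3],('side',)),locate(N[9]))
go(.594,.003,.186)
E
```

```text
clock: 24.4
position: [0.593, 0.0048, 0.2981]
ee_rot: [-3.067, -0.673, 0.003]
force: [-0.1, -0.3, 0.1]
width: 1.002
gripper_force: 0.0
clock: 24.7
position: [0.5936, 0.0043, 0.2992]
ee_rot: [-3.068, -0.673, -0.0]
force: [0.2, 0.1, 0.3]
width: 1.004
gripper_force: 0.0
([0.5938, 0.003], [-0.0, 0.0], [(0.95, 0.73)]) ([0.5952, 0.0032], [-0.0, -0.0], [(0.94, 0.85)]) ([0.4621, 0.3621], [-0.5, 0.0, -0.3, 0.3], [(0.92, 0.88), (0.97, 0.56)])
shift [-0.0002  0.0004  0.1131] roll 0 rows 2.3 yaw 24.7 tilt 0.01 clock 25.05 pos [0.594  0.0035 0.2991] w 0.0914 gf 0.0 F [ 0.1  0.3 -0.2]
```

```bash
python3 -m inch '0 0 0.035 0 0.0918; 0 0 0.07 0 0.0918; 0 0 0.095 0 0.0918; 0 0 0.108 0 0.0918; 0 0 0.113 0 0.0918'
python3 -m inch '0 0 0 0 0.07; 0 0 0 0 0.045; 0 0 0 0 0.045; 0 0 0 0 0.045; 0 0 0 0 0.045' 20
python3 -m inch '0 0 0 0 0.045; 0 0 0 0 0.045; 0 0 0 0 0.045'
python3 -m inch '0 0 -0.015 0 0.045; 0 0 -0.045 0 0.045; 0 0 -0.075 0 0.045; 0 0 -0.085 0 0.045; 0 0 -0.085 0 0.045'
python3 -c "
from h import *
go(.4625,.362,.271)"
```

```text
clock: 25.55
position: [0.5937, 0.0034, 0.1849]
ee_rot: [-3.069, -0.671, 0.003]
force: [0.1, 0.0, 0.3]
width: 1.0
gripper_force: 0.0
clock: 26.05
position: [0.5942, 0.0035, 0.1867]
ee_rot: [3.069, 0.671, 0.002]
force: [-0.7, 1.0, 4.8]
width: 0.629
gripper_force: 20.0
clock: 26.35
position: [0.5942, 0.0035, 0.1867]
ee_rot: [3.069, 0.671, 0.001]
force: [-1.2, -0.1, 5.8]
width: 0.623
gripper_force: 20.0
clock: 26.85
position: [0.5945, 0.0035, 0.2729]
ee_rot: [3.068, 0.671, 0.005]
force: [-0.0, -0.2, -1.9]
width: 0.625
gripper_force: 20.0
shift [ 0.0297 -0.3809  0.0015] roll 0 rows 7.6 yaw 24.7 tilt 0.2 clock 26.85 pos [0.5945 0.0035 0.2729] w 0.0573 gf 20.0 F [-0.  -0.2 -1.9]
```

```bash
python3 -m inch '0.003 -0.035 -0.02 0 0.045; 0.006 -0.08 -0.02 0 0.045; 0.01 -0.125 -0.02 0 0.045; 0.013 -0.17 -0.02 0 0.045; 0.016 -0.215 -0.02 0 0.045'
python3 -m inch '0.004 -0.045 0 0 0.045; 0.007 -0.09 0 0 0.045; 0.011 -0.13 0 0 0.045; 0.013 -0.155 0 0 0.045; 0.0135 -0.166 0 0 0.045'
python3 -m inch '0 0 0.005 0 0.045; 0 0 0.015 0 0.045; 0 0 0.02 0 0.045; 0 0 0.02 0 0.045; 0 0 0.02 0 0.045'
python3 - <<'E'
from h import *
save('wrist','w10')
print(locate(N[9],('wrist',)))
go(.4625,.362,.19)
E
```

```text
clock: 27.35
position: [0.5174, 0.2067, 0.2896]
ee_rot: [3.069, 0.671, -0.003]
force: [0.7, 0.1, -1.8]
width: 0.628
gripper_force: 20.0
clock: 27.85
position: [0.4596, 0.3647, 0.2896]
ee_rot: [-3.067, -0.678, 0.004]
force: [0.6, -0.5, -2.2]
width: 0.627
gripper_force: 20.0
clock: 28.35
position: [0.4622, 0.361, 0.2707]
ee_rot: [3.069, 0.669, -0.001]
force: [-0.2, 0.4, -1.4]
width: 0.626
gripper_force: 20.0
([0.46, 0.3628], [0.0, -0.0], [(0.95, 0.61)])
shift [ 0.0005 -0.0002  0.0813] roll 0 rows 1.6 yaw 24.6 tilt 0.03 clock 28.45 pos [0.4621 0.3616 0.2713] w 0.0571 gf 20.0 F [-1.1 -0.4 -1.5]
```

View pics/w10.png

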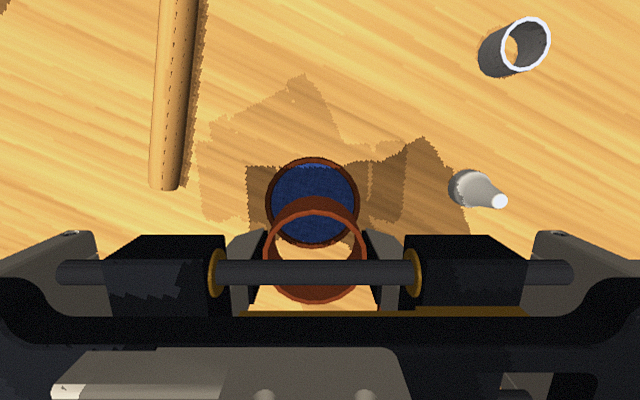

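The largest collar hangs level at (255,315), in line with its dish at (202,312). The hammer handle and the cone are clear of the gripper. Lowering.

```bash
python3 -m inch '0 0 0.03 0 0.045; 0 0 0.058 0 0.045; 0 0 0.07 0 0.045; 0 0 0.076 0 0.045; 0 0 0.078 0 0.045'
python3 -m inch '0 0 0.001 0 0.045; 0 0 0.002 0 0.045; 0 0 0.003 0 0.045; 0 0 0.003 0 0.045'
python3 -c "
from h import *
go(.4615,.362,.19)"
```

```text
clock: 28.95
position: [0.4619, 0.3621, 0.1931]
ee_rot: [-3.069, -0.671, -0.0]
force: [0.2, 0.3, -2.3]
width: 0.629
gripper_force: 20.0
clock: 29.35
position: [0.4619, 0.3622, 0.1907]
ee_rot: [-3.068, -0.671, -0.002]
force: [0.2, -0.1, 2.3]
width: 0.626
gripper_force: 20.0
shift [-0.0005  0.      0.0007] roll 0 rows 0.0 yaw 24.7 tilt 0.08 clock 29.35 pos [0.4619 0.3622 0.1907] w 0.0575 gf 20.0 F [ 0.2 -0.1  2.3]
```

```bash
python3 -m inch '0 0 0.0005 0 0.045; 0 0 0.0008 0 0.045; 0 0 0.0008 0 0.045'
python3 -m inch '0 0 0 0 0.085; 0 0 0 0 0.085; 0 0 0 0 0.085; 0 0 0 0 0.085; 0 0 0 0 0.085'
python3 -m inch '0 0 -0.01 0 0.085; 0 0 -0.03 0 0.085; 0 0 -0.07 0 0.085; 0 0 -0.105 0 0.085; 0 0 -0.13 0 0.085'
python3 -m inch '0 0 -0.02 0 0.085; 0 0 -0.03 0 0.085; 0 0 -0.03 0 0.085; 0 0 -0.03 0 0.085'
python3 - <<'E'
from h import *
for c in ('wrist','scene','side'): save(c,c+'_end')
for n in N[4:6]: print(n,locate(n))
for n in N[:4]: print(n,locate(n,z0=.004))
go(.4615,.362,.19)
a=np.hstack([cv2.imread('pics/scene_end.png')[120:310,150:550],cv2.imread('pics/side_end.png')[120:310,180:580]]); cv2.imwrite('pics/end.png',a)
E
```

```text
clock: 29.65
position: [0.4619, 0.3623, 0.1906]
ee_rot: [-3.068, -0.671, -0.002]
force: [-2.1, -2.6, 12.5]
width: 0.625
gripper_force: 20.0
clock: 30.15
position: [0.4617, 0.3619, 0.1891]
ee_rot: [3.069, 0.671, -0.0]
force: [0.1, -0.4, 0.3]
width: 0.92
gripper_force: 0.0
clock: 30.65
position: [0.4618, 0.3623, 0.3225]
ee_rot: [-3.068, -0.671, -0.004]
force: [1.0, 0.3, -0.0]
width: 0.926
gripper_force: 0.0
clock: 31.05
position: [0.4615, 0.3617, 0.3486]
ee_rot: [3.069, 0.671, -0.001]
force: [-1.1, -0.2, -0.5]
width: 0.923
gripper_force: 0.0
brass_collar ([0.4623, -0.0794], [-0.7, 0.1, 0.3, 0.6], [(0.99, 0.6), (0.99, 0.63)])
aluminium_collar ([0.6395, 0.2761], [-0.0, -0.0], [(0.97, 0.74)])
copper_small ([0.6681, -0.2115], [-0.1, -0.6, -0.3, 0.4], [(0.89, 0.48), (0.89, 0.43)])
copper_medium ([0.5204, -0.299], [-0.2, -0.5, -0.2, 0.2], [(0.69, 0.66), (0.85, 0.63)])
copper_large ([0.4019, 0.219], [-0.3, -0.0, -0.1, 0.2], [(0.92, 0.71), (0.88, 0.73)])
copper_largest ([0.4626, 0.3622], [-0.3, -0.0, -0.1, 0.2], [(0.94, 0.81), (0.92, 0.67)])
shift [-2.000e-04 -1.000e-04  1.592e-01] roll 0 rows 3.2 yaw 24.7 tilt 0.0 clock 31.8 pos [0.4617 0.362  0.3492] w 0.0849 gf 0.0 F [ 0.2 -0.6 -0.7]
```

View pics/end.png

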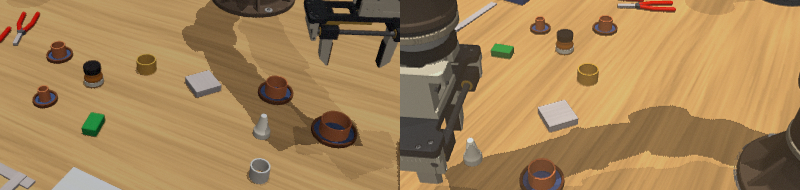

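View pics/wrist_end.png

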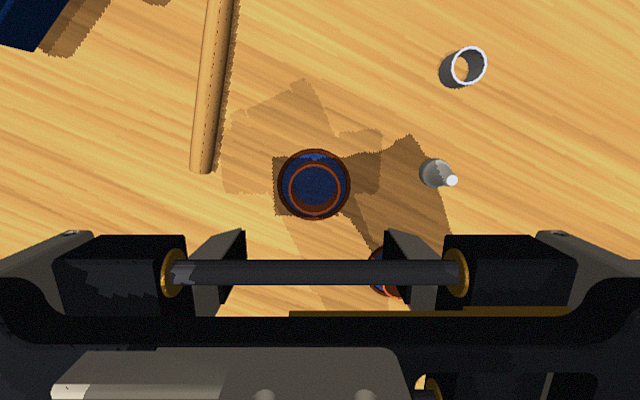

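All four copper collars stand flat in their dishes: (95,44), (48,60), (88,276) and (126,335) in the scene half of the crop, and the largest at (185,314) in the wrist view. The brass and aluminium collars haven't moved, and the gripper is clear.

```bash
python3 -c "
from cell import arm
print(arm.sign_off())"
```

```text
the job is handed in; nothing more can be done
None
```

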